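# Check a child's bike brake lever on the hall shelf

## Task

Check the brake on the child's handlebar clamped in the stand: with the fingers shut, lay the backs of the fingers against the outside of the long brake lever and press it in towards the bar until it comes up against its own stop, short of the bar, without straining it. Hold it in for two seconds, then ease it back out slowly under the fingers, without letting it snap, and leave it sprung out with the hand clear. Do not pinch or squeeze the lever, and do not touch the bar, press the short lever, or disturb any of the toys and other things about.

Things in the scene. Friction and masses are not known exactly. Their poses are not given: they have to be found in the camera images.
- long_lever (a joint): angle of the long brake lever on its upright pivot: 0 at rest (sprung out), growing as it is pressed towards the bar; at 0.26 it meets a hard stop, its tip still about 15 mm short of the grip. Pressed at long_pad it moves about 19 mm in all, taking about 2 N to start and 6 N just before the stop. Let go, it springs back fast.
- long_pad (a point): place to press: centre of the aluminium long blade (10 mm thick, 16 high; runs 45 mm towards the pivot, 30 mm outward to an 18 mm ball), 115 mm above the shelf, 65 mm from the bar's axis. Frame moves with it: x the pressing direction (level, to the bar), y along the blade to the pivot (pivot at +25, +75 mm), z up. Free space 40 mm off its outer (-x) face, and below to 70 mm over the shelf.
- short_lever (a joint): angle of the short brake lever at the other end of the same bar: 0 at rest, growing as it is pressed towards the bar. To be left alone.
- short_pad (a point): the middle of the short lever's blade, which is like the long one but only 25 mm long and ends 55 mm from its pivot; axes as at long_pad (x towards the bar)
- stand: fixed bench stand carrying the handlebar: 120 x 120 mm steel foot 10 mm thick, a post, a 44 mm wide aluminium clamp block 92 to 138 mm above the shelf. Origin on the shelf under the clamp; at yaw 0 its x points away from the robot. Levers stand on its -x side, the long one towards -y (the robot's right), the short one +y.
- bar: the handlebar: level steel tube 420 mm long, 22 mm thick, along the stand's y; origin at its middle, 115 mm above the shelf. Rubber grips 28 mm thick on the outer 105 mm of each end, with 36 mm end flanges. Black 32 mm lever clamps 85 mm either side of the middle carry the pivots, 40 mm to the -x side of the bar's axis.
- taxi: orange die-cast toy taxi, 78 x 36 x 40 high (mm), origin at the centre of its underside; a bystander
- trailer: blue plastic toy boat trailer with a boat on it, 150 x 50 x 40 high (mm), origin at the centre of its underside; a bystander
- dish: white ceramic dish, 130 across, 30 high (mm), origin at the centre of its underside; a bystander
- carrier: green plastic toy car carrier truck, 265 x 62 x 69 high (mm), origin at the centre of its underside; a bystander
- grease: small grey jar, 48 across, 50 high (mm), origin at the centre of its underside; a bystander
- spare_grip: loose black rubber handlebar grip lying down, 120 x 38 x 30 high (mm), origin at the centre of its underside; a bystander
- spanner: steel spanner lying flat, about 160 long (mm), origin at the centre of its underside; a bystander

How it is judged:
On the way, in this order (a step that is already met when the one before it is completed fails the run):
1. the long lever is held in against its stop (past 0.24 of 0.26 rad) by the outside of the fingers for 1.2 s (value of joint long_lever above 0.24 rad and contact force between the fingers and long_lever above 2 N and x of the grasp point in the frame of long_pad below -0.006 m), for 1.2 s.
2. the long lever is back out (under 0.04 rad) (value of joint long_lever below 0.04 rad), for 0.2 s.
At the end, for the whole second after the job is handed in: The long lever is sprung out again (under 0.03 rad), the short lever is at rest (under 0.03 rad), and every bystander is within 15 mm of where it began (value of joint each of long_lever, short_lever below 0.03 rad and distance of each of taxi, trailer, dish, carrier, grease, spare_grip, spanner from where it was at the start of the episode below 0.015 m); the robot touches nothing.
It fails at once if the long lever is strained (over 45 N) (contact force between anything else and long_lever above 45 N).
It fails at once if the long lever snaps back (faster than 3.5 rad/s) (velocity of joint long_lever below -3.5 rad/s).
It fails at once if the robot touches the bar or its grips (over 2 N), as when squeezing lever and bar together (contact force between any of the fingers, the arm and bar above 2 N).
It fails at once if the fingers straddle the long lever: it is pressed in with the grasp point at or inside the blade (value of joint long_lever above 0.05 rad and contact force between the fingers and long_lever above 2 N and x of the grasp point in the frame of long_pad above -0.003 m).
It fails at once if the short lever is pressed (over 0.06 rad), or a bystander is knocked, dragged or lifted (over 25 mm) (value of joint short_lever above 0.06 rad or distance of any of taxi, trailer, dish, carrier, grease, spare_grip, spanner from where it was at the start of the episode above 0.025 m).
It also fails if it takes over 48 s, if anything falls off the work surface, if the arm or the gripper's body presses on something with over 40 N, if the wrist force passes 120 N, or if a joint passes its speed limit or range.

## Robot

A 7-joint arm with a two-finger parallel gripper is mounted at the origin on the work surface. World frame = base frame: x ahead of the robot, y to its left, z up, the work surface at z = 0. Lengths are in m, angles in rad, forces in N, time in s.
With the tool pointing down it reaches from about 0.425 to 0.975 m from the base axis. Payload 16.7 kg.
Tool frame: the origin (TCP) lies at the very end of the fingers, on their centre line; the grasp point (between the pads) lies 19 mm behind it; z points along the fingers, x is the direction in which the jaws open and shut, and the axes are right-handed (so a half turn about z gives the same grasp; the last joint's range is limited). The gripper opens to 85 mm and grips with 20 to 120 N. Pads are 22 mm wide; open, the fingers measure 114 mm over their backs; the gripper's body (76 mm by 85 mm) begins 54 mm behind the grasp point. The pads swing forward as they close: fully open they stand 13 mm farther back than shut.
Start: joints at [-1.304, 0.426, 0.074, 1.606, -0.034, 1.111, -0.067], TCP at [0.273, 0.617, 0.231] pointing down, gripper open.
Joint ranges: [-2.85, 2.85], [-0.5, 2.14], [-1.23, 1.37], [0.21, 2.46], [-1.02, 4.16], [0.16, 2.05], [-2.73, 2.73]. Speed limits (rad/s): [1.89, 1.89, 2.39, 2.39, 3.01, 3.01, 3.01].

## Interface

Orientations are given as a 3x3 rotation matrix whose columns are the frame's x, y, z axes.
In Python, from station import sensors, cams, job_done gives the robot as it stands.
- The arm moves only by the tool step_arm, never from a script. Its argument "commands" is a list of rows, each a list of 5 numbers: the shift along the tool's x, y, z in units of 40 mm (1.0 is 40 mm), then the turn about the tool's z in units of 8 degrees (1.0 is 8 degrees), then the gripper's target within -1 to 1 (shut at 1, half-way at 0, fully open at -1). In form: [[tx, ty, tz, yaw, grip], ...]. A call has 1 to 10 rows; each row is the pose to reach, as a shift and turn from the pose commanded when the call began, along the tool's axes at that moment; what a row does not reach only later rows make up. A row lasts 1/10 s, in which the tool goes at most 50 mm and 8.59 degrees, less where a joint would pass 70% of its speed; a pose out of reach is approached as far as the arm can. A call with a gripper value outside its range is refused whole. The fingers move at their own pace and stop on an object; "grip_force" is the grip in N (left out, the last holds). Time passes only in rows, so rows that repeat a pose let the fingers close. It gives the time, the measured TCP pose, the force and the opening at its end, in the units of the state.
- sensors.observe(): the state, without advancing time (a new reading comes with each control period).
- cams.get_image(name): name is "scene" or "top" or "wrist"; returns a dict with "img" (420x560x3 uint8, blue, green, red), "camera_matrix" (3x3 intrinsics, pixels), "extrinsics" (4x4, takes a point from camera to world coordinates); the wrist camera has in their place "tool_from_camera" (4x4, takes a point from camera to tool coordinates, whose origin is the TCP and whose axes are the tool frame's). Camera axes: x right, y down, z forward; pixel columns grow to the right and rows downward; lengths in m; the calibration is good to about 2 mm. A picture is of the moment at which its call begins: read the wrist's pose just before it. There is no depth.
- job_done(): hands the job in, once; it reports no verdict.
The state is a dict: "t": time; "joints": joint angles; "joint_vel": joint speeds; "joint_torque": joint torques, N m; "eef_pos": TCP position; "tcp_rot": TCP orientation; "ft_force": force on the tool from outside, world axes, zero at the start; "moment": the same for the moment, N m; "width": finger opening in m.
Only numpy, scipy, OpenCV 4.12 (cv2) and the standard library are available. Lean on these libraries where they do the work, as an engineer would, in place of code of your own. Each camera call takes 0.05 s, during which the arm holds its last target.

## Working session

There is one attempt and no reset: what is moved stays moved. The work goes in short steps, Python scripts to look and compute and a tool call to move; the robot and the scene stay as the last step left them, time stands still between calls to the robot, and variables do not carry over. Pictures are saved under pics/ and viewed, and the job is handed in when it is done.

Besides the shell and the picture viewer there is one more tool, called after "Call:" in YAML: its name, and indented under it one key for each argument. step_arm: Moves the arm, as the interface text tells. Its arguments: {"type":"object","properties":{"commands":{"type":"array","items":{"type":"array","items":{"type":"number"}}},"grip_force":{"type":"number"}},"required":["commands"]}

```bash
ls; mkdir -p pics; cat > h.py <<'E'
import numpy as np, cv2
from station import sensors, cams
def snap(n,f):
    s=sensors.observe(); d=cams.get_image(n); cv2.imwrite('pics/'+f,d['img']); return s,d
def ray(d,u,v,s=None):
    K=np.array(d['camera_matrix']); r=np.linalg.inv(K)@np.array([u,v,1.])
    if 'extrinsics' in d: T=np.array(d['extrinsics'])
    else:
        W=np.eye(4);W[:3,:3]=np.array(s['tcp_rot']);W[:3,3]=s['eef_pos'];T=W@np.array(d['tool_from_camera'])
    return T[:3,3],T[:3,:3]@r
def onz(d,u,v,z,s=None):
    o,r=ray(d,u,v,s); return o+r*(z-o[2])/r[2]
E
python3 - <<'E'
from h import *
np.set_printoptions(precision=4,suppress=True)
for n in ['scene','top','wrist']:
    s,d=snap(n,n+'0.png')
    print(n,np.array(d.get('extrinsics',d.get('tool_from_camera'))),d['camera_matrix'])
print(s)
E
```

```text
pics
scene [[-0.7299  0.402  -0.5528  1.3495]
 [ 0.6834  0.4434 -0.5799  0.8001]
 [ 0.012  -0.8011 -0.5984  0.9147]
 [ 0.      0.      0.      1.    ]] [[497.1869   0.     287.1174]
 [  0.     497.1869 211.4834]
 [  0.       0.       1.    ]]
top [[ 0.034  -0.9768  0.2117  0.2669]
 [-0.9994 -0.033   0.0079 -0.0105]
 [-0.0007 -0.2118 -0.9773  1.6084]
 [ 0.      0.      0.      1.    ]] [[523.2545   0.     283.8798]
 [  0.     523.2545 203.69  ]
 [  0.       0.       1.    ]]
wrist [[ 1.      0.0009 -0.0009  0.001 ]
 [-0.0006  0.9509  0.3094 -0.0795]
 [ 0.0012 -0.3094  0.9509 -0.1413]
 [ 0.      0.      0.      1.    ]] [[320.3592   0.     282.8215]
 [  0.     320.3592 213.2863]
 [  0.       0.       1.    ]]
{'t': 0.1, 'joints': array([-1.3045,  0.4267,  0.0738,  1.6065, -0.0341,  1.1108, -0.0671]), 'joint_vel': array([ 0.0006, -0.002 , -0.001 , -0.0014, -0.0009, -0.0012,  0.0001]), 'joint_torque': array([  0.0085, -95.1529,   3.7725, -46.4404,   0.0199,   0.0065,
         0.0001]), 'eef_pos': array([0.2725, 0.6172, 0.2307]), 'tcp_rot': array([[ 0.4039,  0.9148, -0.0004],
       [ 0.9148, -0.4039, -0.0011],
       [-0.0012,  0.0001, -1.    ]]), 'ft_force': array([ 0.2084, -0.6797, -0.4455]), 'moment': array([-0.0291,  0.0165,  0.0172]), 'width': 0.08558585128925689}
```

View pics/scene0.png

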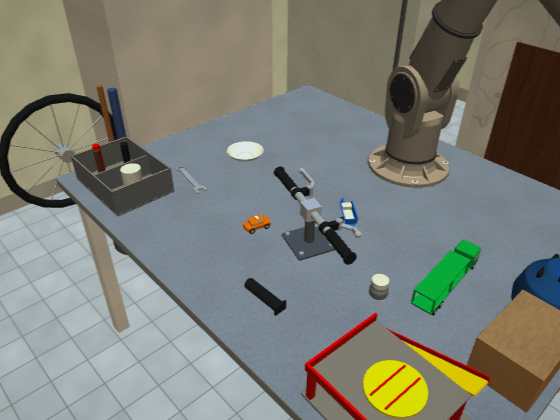

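View pics/top0.png

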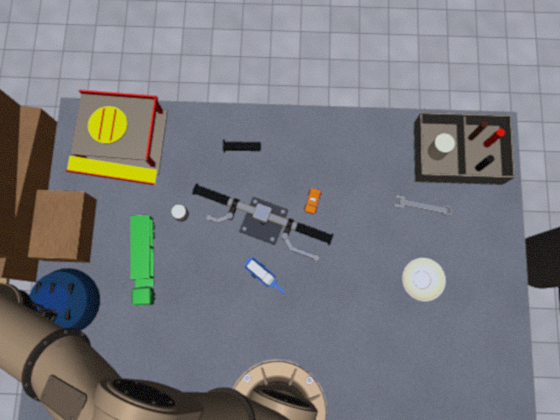

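View pics/wrist0.png

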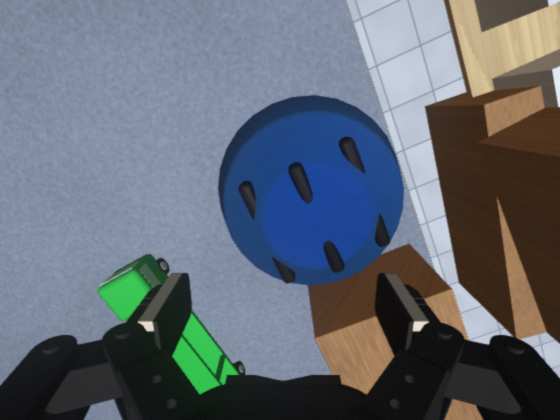

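The long lever is in the top view at about (285–317, 235–258), with its ball near (317,258). The short lever is at about (208–232, 218). The trailer sits near (262,272), just on the lever side. I'll enlarge both views to measure.

```bash
python3 - <<'E'
from h import *
a=cv2.imread('pics/top0.png')[165:305,180:350]; cv2.imwrite('pics/topc.png',cv2.resize(a,None,fx=4,fy=4,interpolation=cv2.INTER_CUBIC))
a=cv2.imread('pics/scene0.png')[150:290,220:390]; cv2.imwrite('pics/scec.png',cv2.resize(a,None,fx=4,fy=4,interpolation=cv2.INTER_CUBIC))
E
```

```text
(no output)
```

View pics/topc.png

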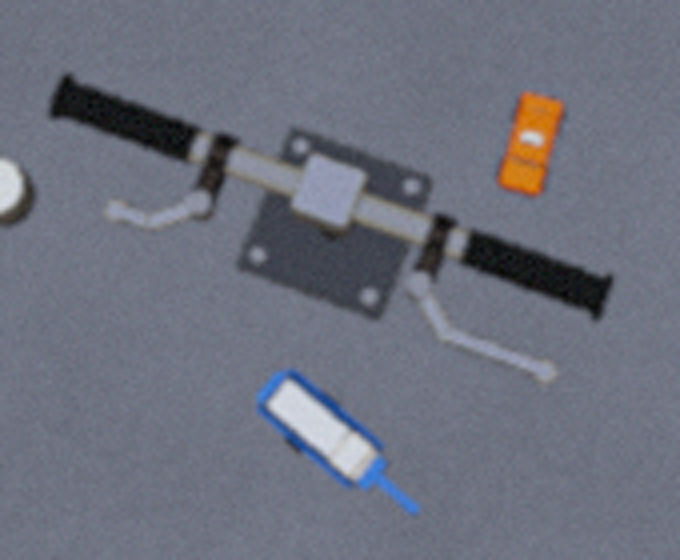

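View pics/scec.png

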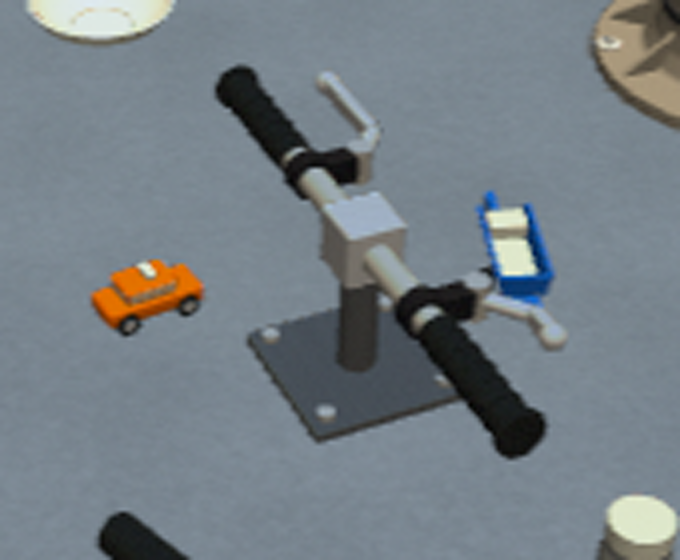

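```bash
python3 - <<'E'
from h import *
np.set_printoptions(precision=4,suppress=True)
d=cams.get_image('top')
P={}
for n,x,y in [('barL',63,96),('barR',602,297),('clamp',329,190),('ball',545,371),('corner',446,335),('pivot',420,285),('sball',115,210),('scorner',150,221),('spivot',200,203),('taxi',533,143)]:
    z={'clamp':.138,'taxi':.04}.get(n,.117)
    P[n]=onz(d,180+(x-1.5)/4,165+(y-1.5)/4,z); print(n,P[n])
b=P['barR']-P['barL']; L=np.linalg.norm(b[:2]); print('barlen',L)
yd=-b[:2]/L; print('yaw',np.arctan2(-yd[0],yd[1])*57.3)
xd=np.array([yd[1],-yd[0]]); m=(P['barL']+P['barR'])[:2]/2; print('mid',m,xd,yd)
for n in P: print(n,(P[n][:2]-m)@xd,(P[n][:2]-m)@yd)
d=cams.get_image('scene')
for n,x,y in [('ball',327,80),('corner',372,130),('sball',551,335)]:
    print('scene',n,onz(d,220+(x-1.5)/4,150+(y-1.5)/4,.115))
E
```

```text
barL [0.6263 0.2627 0.117 ]
barR [ 0.491  -0.1349  0.117 ]
clamp [0.5585 0.0635 0.138 ]
ball [ 0.4364 -0.095   0.117 ]
corner [ 0.4597 -0.0237  0.117 ]
pivot [ 0.4952 -0.0039  0.117 ]
sball [0.5426 0.219  0.117 ]
scorner [0.5354 0.1932 0.117 ]
spivot [0.5499 0.1577 0.117 ]
taxi [ 0.62   -0.0865  0.04  ]
barlen 0.41994696109310065
yaw -18.80666905459737
mid [0.5586 0.0639] [ 0.9466 -0.3224] [0.3224 0.9466]
barL -5.341096662296095e-17 0.20997348054655027
barR -4.373354803174025e-17 -0.20997348054655032
clamp -1.640783469406887e-05 -0.00041721229623327335
ball -0.0645278646776227 -0.18988490678441258
corner -0.06539062538087488 -0.1147851367790529
pivot -0.03818148331074445 -0.08458398133388725
sball -0.06516140349204994 0.14169403174518863
scorner -0.06367522516003435 0.11487887868334169
spivot -0.038535177087634466 0.08598382437238199
taxi 0.10655808493185756 -0.12261846235218403
scene ball [ 0.4338 -0.1007  0.115 ]
scene corner [ 0.4575 -0.0295  0.115 ]
scene sball [0.5419 0.2131 0.115 ]
```

Call:
step_arm:
  commands:
    - [-0.5,0.7,-0.1,0.5,1]
    - [-1.1,1.5,-0.2,1,1]
    - [-1.6,2.2,-0.3,1.5,1]
    - [-2.1,3.0,-0.4,2,1]
    - [-2.7,3.7,-0.5,2.5,1]
    - [-3.2,4.5,-0.6,3,1]
    - [-3.8,5.2,-0.7,3.5,1]
    - [-4.3,6.0,-0.7,4,1]
    - [-4.8,6.7,-0.7,4.5,1]
    - [-5.4,7.5,-0.7,5,1]
  grip_force: 20

```text
t: 1.25
eef_pos: [0.4602, 0.2978, 0.2594]
tcp_rot: [[0.898, 0.439, 0.0], [0.439, -0.898, 0.0], [0.0, -0.0, -1.0]]
ft_force: [0.7, 0.1, -0.3]
width: -0.0002
```

Call:
step_arm:
  commands:
    - [-0.3,0.8,0,0.6,1]
    - [-0.6,1.5,0,1.1,1]
    - [-0.9,2.3,0,1.7,1]
    - [-1.2,3.1,0,2.2,1]
    - [-1.5,3.8,0,2.8,1]
    - [-1.8,4.6,0,3.4,1]
    - [-2.0,5.4,0,3.9,1]
    - [-2.3,6.2,0,4.5,1]
    - [-2.6,6.9,0,5.0,1]
    - [-2.9,7.7,0,5.6,1]

```text
t: 2.25
eef_pos: [0.491, -0.0305, 0.2594]
tcp_rot: [[0.946, -0.323, 0.0], [-0.323, -0.946, 0.001], [-0.0, -0.001, -1.0]]
ft_force: [0.2, 0.7, -0.5]
width: -0.0
```

```bash
python3 - <<'E'
from h import *
np.set_printoptions(precision=4,suppress=True)
s,d=snap('wrist','w1.png'); print(s['eef_pos'],s['tcp_rot'],s['joints'],s['ft_force'],s['t'])
snap('scene','s1.png')
E
```

```text
[ 0.491  -0.0305  0.2594] [[ 0.9462 -0.3235  0.0002]
 [-0.3235 -0.9462  0.0007]
 [-0.0001 -0.0007 -1.    ]] [-0.6711  0.0947  0.6537  2.0021 -0.0666  1.065  -0.3167] [ 0.1743  0.7378 -0.5358] 2.25
```

View pics/w1.png

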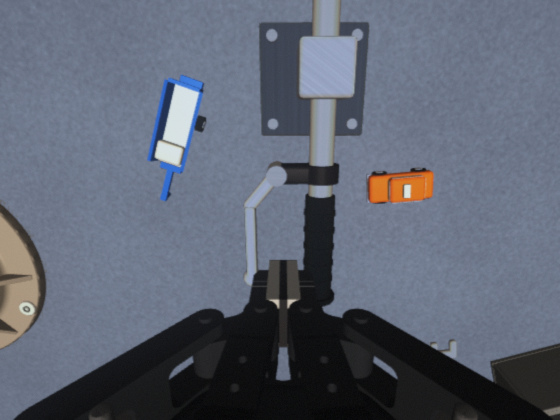

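View pics/s1.png

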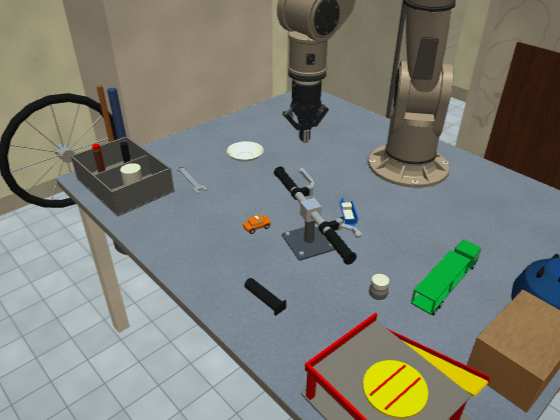

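Wrist view: the blade runs almost straight down at u≈251 from v≈205 to 275, parallel to the bar at u≈322, so the tool yaw matches the stand. The trailer (180,135) and taxi (400,187) are clear. Next I'll measure the blade and bar edges.

```bash
python3 - <<'E'
from h import *
np.set_printoptions(precision=4,suppress=True)
s,d=snap('wrist','w2.png'); g=cv2.cvtColor(d['img'],cv2.COLOR_BGR2GRAY).astype(int)
for v in (215,225,235,245,255,262): print(v,g[v,238:266])
for v in (20,110,150): print(v,g[v,300:350])
hsv=cv2.cvtColor(d['img'],cv2.COLOR_BGR2HSV)
def w(u,v,z): 
    p=onz(d,u,v,z,s); R=np.array(s['tcp_rot']); return p, R.T@(p-s['eef_pos'])
for n,u,v,z in [('piv',276,175,.125),('corner',251,206,.123),('ball',250,279,.122),('clampc',328,67,.138),('bar',322,130,.12),('grip end',319,298,.125),('post foot',314,79,.01)]: print(n,*w(u,v,z))
E
```

```text
215 [120 119 118 120 121 130 150 161 164 161 163 163 165 163 157 122  82 105
 119 122 121 118 116 119 123 122 121 120]
225 [122 120 121 123 119 109 144 161 163 162 162 163 162 162 156 133  91  92
 113 118 117 118 120 121 121 122 118 119]
235 [118 117 113 115 114 118 132 150 159 163 162 162 162 161 159 151 111  87
 110 123 125 124 124 125 124 122 121 118]
245 [120 117 116 115 117 115 107 143 160 162 163 163 162 161 161 158 125  86
 107 117 118 119 123 123 122 123 125 125]
255 [117 119 120 120 118 120 120 131 151 161 163 164 160 161 159 157 140  98
  87 113 126 122 120 117 119 117 120 121]
262 [122 121 120 124 126 122 120 113 141 160 162 165 162 160 160 157 151 107
  88 109 118 119 119 120 121 120 119 119]
20 [ 71  71  69  71  69  68  69  67  69  77  98 119 132 137 142 145 144 147
 150 156 158 157 158 156 156 155 157 155 156 157 154 149 145 141 140 131
 114  84  70  69  70  71  70  70  68  70  69  71  68  68]
110 [ 72  72  72  70  71  68  70  68  84 110 127 139 143 147 147 150 153 157
 160 160 160 159 159 158 159 158 160 156 150 147 145 140 129 101  78  72
  72  72  72  70  71  71  71  72  72  70  70  72  70  70]
150 [128 127 127 126 125 122 117 100 104 123 133 141 146 146 150 153 157 160
 160 160 158 159 158 158 160 159 156 149 145 143 134 117 112 121 128 127
 125 123 121 119 119 121 122 122 123 123 123 123 126 124]
piv [ 0.4939 -0.0079  0.125 ] [-0.006  -0.0254  0.1346]
corner [ 0.4628 -0.0276  0.123 ] [-0.0288  0.0035  0.1366]
ball [ 0.435  -0.0974  0.122 ] [-0.0322  0.0786  0.1376]
clampc [0.5594 0.0591 0.138 ] [ 0.0339 -0.1101  0.1216]
bar [0.5434 0.0149 0.12  ] [ 0.0333 -0.0631  0.1396]
grip end [ 0.4928 -0.1382  0.125 ] [0.0359 0.0981 0.1346]
post foot [0.5614 0.0606 0.01  ] [ 0.0352 -0.1123  0.2496]
```

Call:
step_arm:
  commands:
    - [-0.5,0.4,0,0,1]
    - [-1.0,0.8,0,0,1]
    - [-1.5,1.1,0,0,1]
    - [-1.5,1.1,0,0,1]
    - [-1.5,1.1,0,0,1]

```text
t: 2.9
eef_pos: [0.4206, -0.0509, 0.2596]
tcp_rot: [[0.948, -0.319, 0.001], [-0.319, -0.948, 0.001], [0.001, -0.001, -1.0]]
ft_force: [0.6, -0.0, -0.7]
width: -0.0001
```

```bash
python3 - <<'E'
from h import *
np.set_printoptions(precision=4,suppress=True)
s,d=snap('wrist','w3.png'); print(s['eef_pos'],s['tcp_rot'],s['joints'],s['ft_force'],s['t'])
E
```

```text
[ 0.4206 -0.0509  0.2596] [[ 0.9479 -0.3186  0.001 ]
 [-0.3186 -0.9479  0.0012]
 [ 0.0006 -0.0014 -1.    ]] [-0.6874 -0.0735  0.6379  2.1295  0.0486  1.0706 -0.3983] [ 0.5518 -0.0122 -0.7074] 2.9
```

View pics/w3.png

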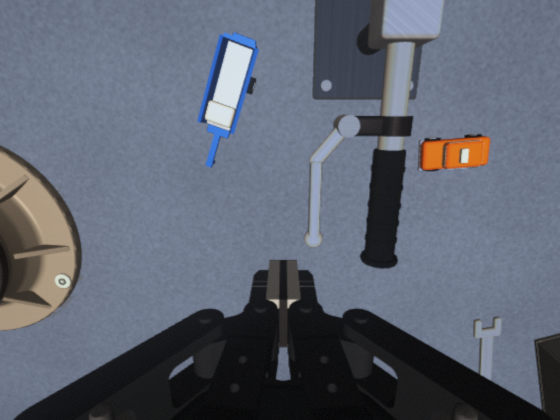

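The wrist view shows the blade at u≈316, v 160–235, just beside the shut fingers (tip at 283,265) with clearance. I'll descend partway and recheck.

Call:
step_arm:
  commands:
    - [0,0,0.4,0,1]
    - [0,0,0.8,0,1]
    - [0,0,1.2,0,1]
    - [0,0,1.6,0,1]
    - [0,0,2.0,0,1]
    - [0,0,2.4,0,1]
    - [0,0,2.8,0,1]
    - [0,0,3.0,0,1]
    - [0,0,3.0,0,1]

```text
t: 3.85
eef_pos: [0.4205, -0.0515, 0.1385]
tcp_rot: [[0.948, -0.319, -0.002], [-0.319, -0.948, -0.001], [-0.001, 0.002, -1.0]]
ft_force: [1.0, 0.2, 1.1]
width: -0.0001
```

```bash
python3 - <<'E'
from h import *
np.set_printoptions(precision=4,suppress=True)
s,d=snap('wrist','w4.png'); print(s['eef_pos'],s['tcp_rot'],s['joints'],s['ft_force'],s['t'])
s,d=snap('scene','s4.png')
a=d['img'][100:240,220:390]; cv2.imwrite('pics/s4c.png',cv2.resize(a,None,fx=4,fy=4,interpolation=cv2.INTER_CUBIC))
E
```

```text
[ 0.4205 -0.0515  0.1385] [[ 0.9477 -0.3192 -0.0019]
 [-0.3192 -0.9477 -0.0013]
 [-0.0014  0.0018 -1.    ]] [-0.637   0.1524  0.6686  2.2652 -0.1347  0.7628 -0.2011] [0.9925 0.2311 1.1147] 3.85
```

View pics/w4.png

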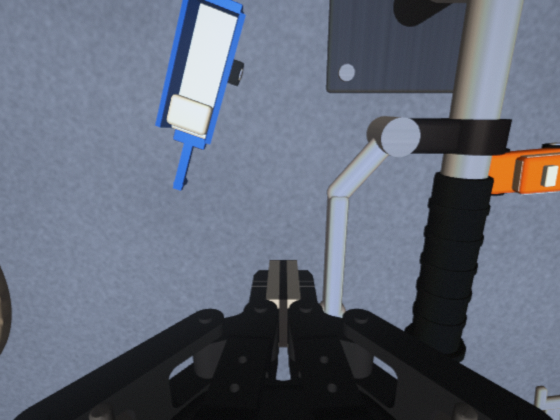

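View pics/s4c.png

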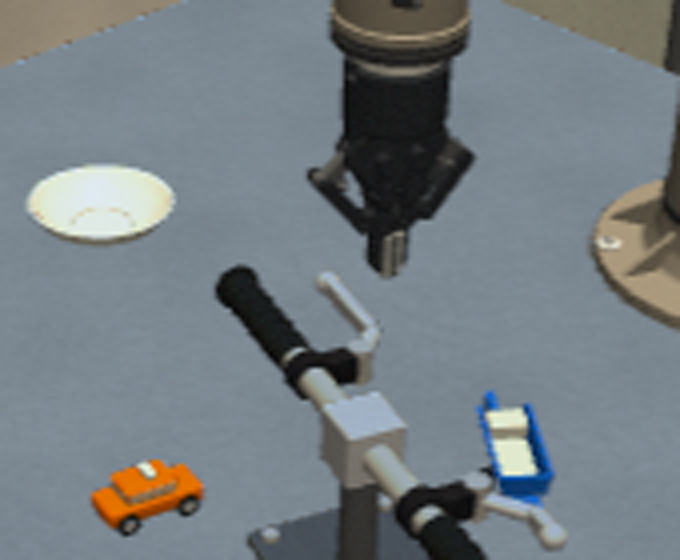

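Wrist view: the blade's outer edge is at u≈330 (v≈265), which is +26 mm in tool x. The finger back is at about 14.5 mm, so the gap is about 12 mm. The scene view shows the shut fingertip outside the blade. I'll lower to blade height.

Call:
step_arm:
  commands:
    - [0,0,0.3,0,1]
    - [0,0,0.6,0,1]
    - [0,0,0.9,0,1]
    - [0,0,1.0,0,1]
    - [0,0,1.0,0,1]

```text
t: 4.45
eef_pos: [0.4203, -0.0517, 0.0988]
tcp_rot: [[0.948, -0.32, -0.001], [-0.32, -0.948, -0.001], [-0.001, 0.001, -1.0]]
ft_force: [-0.4, -0.2, -0.1]
width: -0.0001
```

```bash
python3 - <<'E'
from h import *
np.set_printoptions(precision=4,suppress=True)
s,d=snap('wrist','w5.png'); print(s['eef_pos'],s['tcp_rot'],s['joints'],s['ft_force'],s['t'])
E
```

```text
[ 0.4203 -0.0517  0.0988] [[ 0.9475 -0.3197 -0.0014]
 [-0.3197 -0.9475 -0.0006]
 [-0.0011  0.001  -1.    ]] [-0.5872  0.241   0.6348  2.2971 -0.2308  0.6635 -0.1085] [-0.435  -0.1831 -0.0873] 4.45
```

View pics/w5.png

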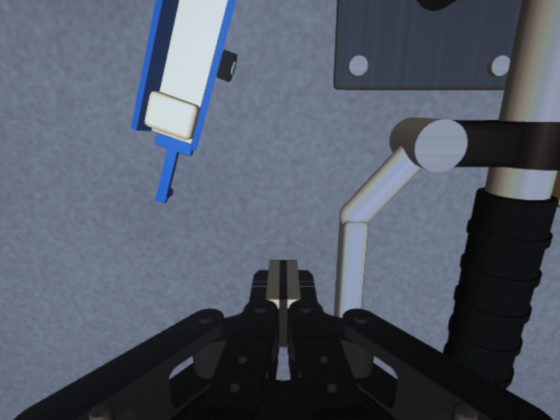

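The blade's outer edge is about 9 mm from the finger back. I'll approach slowly, watching the force.

Call:
step_arm:
  commands:
    - [0.04,0,0,0,1]
    - [0.08,0,0,0,1]
    - [0.12,0,0,0,1]
    - [0.15,0,0,0,1]
    - [0.15,0,0,0,1]

```text
t: 5.0
eef_pos: [0.4266, -0.0534, 0.0994]
tcp_rot: [[0.948, -0.319, 0.0], [-0.319, -0.948, -0.0], [0.0, -0.0, -1.0]]
ft_force: [-0.5, 0.7, 0.0]
width: -0.0002
```

Call:
step_arm:
  commands:
    - [0.02,0,0,0,1]
    - [0.04,0,0,0,1]
    - [0.06,0,0,0,1]
    - [0.08,0,0,0,1]
    - [0.1,0,0,0,1]
    - [0.1,0,0,0,1]

```text
t: 5.6
eef_pos: [0.4303, -0.0547, 0.0993]
tcp_rot: [[0.948, -0.319, 0.0], [-0.319, -0.948, -0.0], [0.0, 0.0, -1.0]]
ft_force: [-0.2, 0.1, -0.3]
width: 0.0001
```

Call:
step_arm:
  commands:
    - [0.02,0,0,0,1]
    - [0.04,0,0,0,1]
    - [0.06,0,0,0,1]
    - [0.08,0,0,0,1]
    - [0.1,0,0,0,1]
    - [0.1,0,0,0,1]

```text
t: 6.2
eef_pos: [0.4332, -0.0562, 0.0991]
tcp_rot: [[0.948, -0.32, -0.001], [-0.32, -0.948, -0.0], [-0.001, 0.001, -1.0]]
ft_force: [-4.8, -2.0, 1.0]
width: 0.0002
```

```bash
python3 - <<'E'
from h import *
s,d=snap('wrist','w6.png'); print(s['eef_pos'],s['ft_force'],s['joint_torque'])
E
```

```text
[ 0.43323041 -0.05618913  0.09907016] [-4.80315367 -2.03293344  0.96192667] [ -1.071667   -50.65133572   6.25925034 -34.90038157  -0.59273299
  -1.514704     0.06146502]
```

View pics/w6.png

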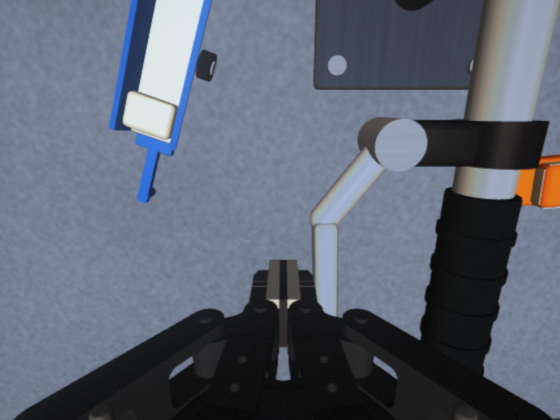

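Contact is made, at about 4 N along the press. There is also some sideways drag because the blade swings outboard on its pivot. I'll follow that arc while pressing.

Call:
step_arm:
  commands:
    - [0.03,0.01,0,0,1]
    - [0.06,0.02,0,0,1]
    - [0.09,0.03,0,0,1]
    - [0.12,0.04,0,0,1]
    - [0.15,0.05,0,0,1]
    - [0.18,0.06,0,0,1]
    - [0.2,0.07,0,0,1]
    - [0.2,0.07,0,0,1]

```text
t: 7.05
eef_pos: [0.4397, -0.0614, 0.099]
tcp_rot: [[0.948, -0.32, -0.002], [-0.32, -0.948, -0.0], [-0.002, 0.001, -1.0]]
ft_force: [-5.8, -1.5, 2.9]
width: -0.0
```

Call:
step_arm:
  commands:
    - [0.02,0.01,0,0,1]
    - [0.04,0.02,0,0,1]
    - [0.06,0.03,0,0,1]
    - [0.08,0.04,0,0,1]
    - [0.1,0.05,0,0,1]
    - [0.1,0.05,0,0,1]

```text
t: 7.65
eef_pos: [0.4431, -0.064, 0.0991]
tcp_rot: [[0.948, -0.319, -0.001], [-0.319, -0.948, 0.0], [-0.002, 0.0, -1.0]]
ft_force: [-5.5, 2.5, 1.1]
width: -0.0004
```

```bash
python3 - <<'E'
from h import *
s,d=snap('wrist','w7.png'); print(s['eef_pos'],s['ft_force'],s['t'])
s,d=snap('scene','s7.png')
a=d['img'][120:260,220:390]; cv2.imwrite('pics/s7c.png',cv2.resize(a,None,fx=4,fy=4,interpolation=cv2.INTER_CUBIC))
E
```

```text
[ 0.44312405 -0.06398538  0.09906151] [-5.52319518  2.5105803   1.08525997] 7.65
```

View pics/w7.png

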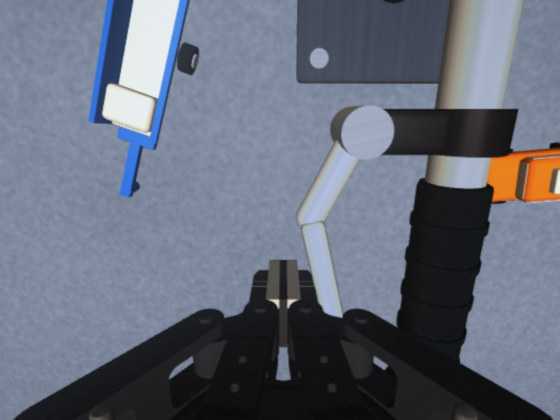

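View pics/s7c.png

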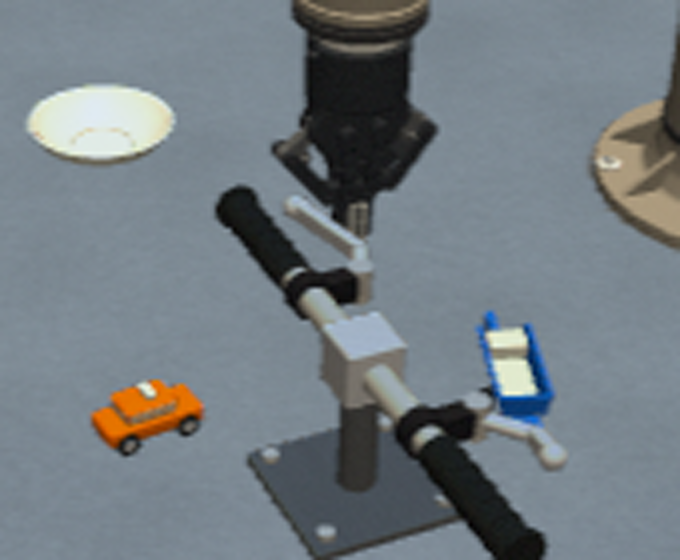

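Wrist view: the blade now slants from (313,225) to (335,315), so it is partly pressed, with the fingers on its outside face. There are roughly 4 mm to go, so I'll continue in small steps.

Call:
step_arm:
  commands:
    - [0.02,0.01,0,0,1]
    - [0.04,0.01,0,0,1]
    - [0.05,0.02,0,0,1]
    - [0.05,0.02,0,0,1]

```text
t: 8.15
eef_pos: [0.4447, -0.0652, 0.099]
tcp_rot: [[0.948, -0.319, -0.002], [-0.319, -0.948, 0.001], [-0.002, -0.0, -1.0]]
ft_force: [-5.9, 4.2, 0.7]
width: -0.0005
```

Call:
step_arm:
  commands:
    - [0.02,0.01,0,0,1]
    - [0.04,0.01,0,0,1]
    - [0.04,0.01,0,0,1]

```text
t: 8.45
eef_pos: [0.4451, -0.0656, 0.0988]
tcp_rot: [[0.948, -0.319, -0.004], [-0.319, -0.948, 0.001], [-0.004, -0.0, -1.0]]
ft_force: [-11.5, 7.9, 5.2]
width: -0.0001
```

Call:
step_arm:
  commands:
    - [0.02,0.01,0,0,1]
    - [0.02,0.01,0,0,1]
    - [0.02,0.01,0,0,1]

```text
t: 8.75
eef_pos: [0.4453, -0.0659, 0.0987]
tcp_rot: [[0.948, -0.318, -0.005], [-0.318, -0.948, 0.002], [-0.005, -0.0, -1.0]]
ft_force: [-13.6, 10.2, 5.9]
width: -0.0004
```

```bash
python3 - <<'E'
from h import *
np.set_printoptions(precision=4,suppress=True)
s,d=snap('wrist','w8.png'); print(s['eef_pos'],s['ft_force'],s['t'])
t,dt=snap('top','t8.png')
a=dt['img'][165:305,180:350]; cv2.imwrite('pics/t8c.png',cv2.resize(a,None,fx=4,fy=4,interpolation=cv2.INTER_CUBIC))
E
```

```text
[ 0.4453 -0.0659  0.0987] [-13.6066  10.2393   5.918 ] 8.75
```

View pics/w8.png

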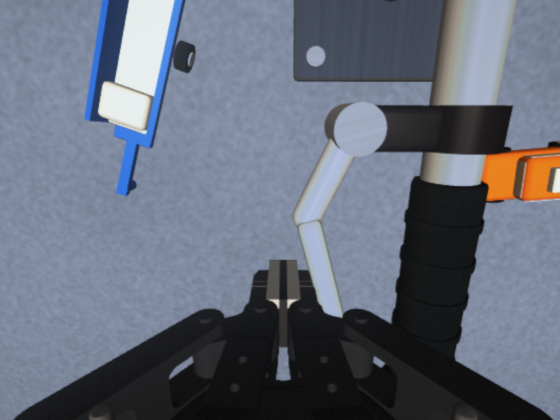

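```bash
python3 - <<'E'
from h import *
s,d=snap('wrist','w9.png'); print(s['t'],s['ft_force'])
g=cv2.cvtColor(d['img'],cv2.COLOR_BGR2GRAY).astype(int)
def right(v,a,b): # strongest edge
    r=np.diff(cv2.GaussianBlur(g[v:v+1].astype(np.float32),(5,1),0)[0])[a:b]; return a+np.argmin(r)+.5
pts=[(right(v,312,350),v) for v in range(232,300,8)]; print(pts)
P=np.array([onz(d,u,v,.121,s)[:2] for u,v in pts])
vx,vy,_,_=cv2.fitLine(P.astype(np.float32),cv2.DIST_HUBER,0,.001,.001).ravel()
yd=np.array([.3224,.9466]); f=np.array([vx,vy]); f=f*np.sign(f@yd)
print('angle',np.arctan2(f[0],f[1]),np.arctan2(yd[0],yd[1]), 'diff',np.arctan2(yd[0],yd[1])-np.arctan2(f[0],f[1]))
E
```

```text
8.85 [-14.20954984  11.48558262   7.00591016]
[(np.float64(321.5), 232), (np.float64(323.5), 240), (np.float64(325.5), 248), (np.float64(327.5), 256), (np.float64(329.5), 264), (np.float64(331.5), 272), (np.float64(333.5), 280), (np.float64(335.5), 288), (np.float64(337.5), 296)]
angle 0.059172349472116116 0.3282649142091906 diff 0.26909256473707444
```

The measured lever angle is 0.27 rad (stop at 0.26) and the force is rising steeply, so it is at the stop. The force is about 17 N, well under 45 N. I'll hold for over two seconds.

Call:
step_arm:
  commands:
    - [0,0,0,0,1]
    - [0,0,0,0,1]
    - [0,0,0,0,1]
    - [0,0,0,0,1]
    - [0,0,0,0,1]
    - [0,0,0,0,1]
    - [0,0,0,0,1]
    - [0,0,0,0,1]
    - [0,0,0,0,1]
    - [0,0,0,0,1]

```text
t: 9.9
eef_pos: [0.4452, -0.0659, 0.0987]
tcp_rot: [[0.948, -0.318, -0.005], [-0.318, -0.948, 0.002], [-0.005, -0.0, -1.0]]
ft_force: [-13.0, 9.8, 5.7]
width: -0.0001
```

Call:
step_arm:
  commands:
    - [0,0,0,0,1]
    - [0,0,0,0,1]
    - [0,0,0,0,1]
    - [0,0,0,0,1]
    - [0,0,0,0,1]
    - [0,0,0,0,1]
    - [0,0,0,0,1]
    - [0,0,0,0,1]
    - [0,0,0,0,1]
    - [0,0,0,0,1]

```text
t: 10.9
eef_pos: [0.4453, -0.0659, 0.0987]
tcp_rot: [[0.948, -0.318, -0.005], [-0.318, -0.948, 0.002], [-0.005, -0.0, -1.0]]
ft_force: [-13.0, 9.4, 6.4]
width: 0.0001
```

Call:
step_arm:
  commands:
    - [-0.02,-0.01,0,0,1]
    - [-0.04,-0.01,0,0,1]
    - [-0.06,-0.02,0,0,1]
    - [-0.08,-0.03,0,0,1]
    - [-0.1,-0.04,0,0,1]
    - [-0.12,-0.04,0,0,1]
    - [-0.14,-0.05,0,0,1]
    - [-0.16,-0.06,0,0,1]
    - [-0.18,-0.07,0,0,1]
    - [-0.2,-0.08,0,0,1]

```text
t: 11.9
eef_pos: [0.4396, -0.0618, 0.0989]
tcp_rot: [[0.948, -0.32, -0.002], [-0.32, -0.948, -0.0], [-0.002, 0.001, -1.0]]
ft_force: [-7.9, -3.1, 0.7]
width: -0.0003
```

Call:
step_arm:
  commands:
    - [-0.02,-0.01,0,0,1]
    - [-0.04,-0.01,0,0,1]
    - [-0.06,-0.02,0,0,1]
    - [-0.08,-0.03,0,0,1]
    - [-0.1,-0.03,0,0,1]
    - [-0.12,-0.04,0,0,1]
    - [-0.14,-0.05,0,0,1]
    - [-0.16,-0.05,0,0,1]
    - [-0.18,-0.06,0,0,1]
    - [-0.2,-0.06,0,0,1]

```text
t: 12.9
eef_pos: [0.4333, -0.0569, 0.099]
tcp_rot: [[0.948, -0.319, -0.001], [-0.319, -0.948, -0.0], [-0.001, 0.001, -1.0]]
ft_force: [-3.5, 0.2, -1.5]
width: 0.0002
```

Call:
step_arm:
  commands:
    - [-0.02,0,0,0,1]
    - [-0.04,0,0,0,1]
    - [-0.06,0,0,0,1]
    - [-0.08,0,0,0,1]
    - [-0.1,0,0,0,1]
    - [-0.12,0,0,0,1]
    - [-0.14,0,0,0,1]
    - [-0.16,0,0,0,1]
    - [-0.18,0,0,0,1]
    - [-0.2,0,0,0,1]

```text
t: 13.9
eef_pos: [0.4265, -0.0543, 0.0994]
tcp_rot: [[0.948, -0.319, 0.0], [-0.319, -0.948, -0.0], [0.0, 0.0, -1.0]]
ft_force: [0.7, 0.5, 0.4]
width: -0.0002
```

Contact is released, with the force near zero. I'll move out a little more, go straight up, and look.

Call:
step_arm:
  commands:
    - [-0.05,0,0,0,1]
    - [-0.1,0,0,0,1]
    - [-0.12,0,0,0,1]
    - [-0.12,0,-0.4,0,1]
    - [-0.12,0,-0.9,0,1]
    - [-0.12,0,-1.4,0,1]
    - [-0.12,0,-2.0,0,1]
    - [-0.12,0,-2.6,0,1]
    - [-0.12,0,-3.2,0,1]
    - [-0.12,0,-3.8,0,1]

```text
t: 14.9
eef_pos: [0.4217, -0.0528, 0.2524]
tcp_rot: [[0.948, -0.319, 0.0], [-0.319, -0.948, 0.0], [0.0, -0.0, -1.0]]
ft_force: [1.2, 0.5, -0.3]
width: 0.0001
```

Call:
step_arm:
  commands:
    - [0,0,-0.2,0,1]
    - [0,0,-0.3,0,1]
    - [0,0,-0.3,0,1]
    - [0,0,-0.3,0,1]
    - [0,0,-0.3,0,1]

```text
t: 15.4
eef_pos: [0.4215, -0.0528, 0.2625]
tcp_rot: [[0.948, -0.32, -0.001], [-0.32, -0.948, -0.001], [-0.001, 0.001, -1.0]]
ft_force: [0.5, -0.8, -0.3]
width: -0.0002
```

```bash
python3 - <<'E'
from h import *
s,d=snap('wrist','w10.png'); print(s['eef_pos'],s['ft_force'],s['t'])
s,d=snap('top','t10.png'); a=cv2.imread('pics/top0.png')
df=cv2.absdiff(a,d['img']).max(2)
for n,(x,y,w,h) in dict(taxi=(303,185,20,30),trailer=(242,252,45,42),dish=(400,255,48,48),grease=(168,202,22,22),grip=(218,136,48,20),spanner=(392,190,62,28),lever=(283,230,40,34),short=(203,208,30,18),carrier=(125,205,35,105)).items(): print(n,df[y:y+h,x:x+w].max(),(df[y:y+h,x:x+w]>30).sum())
E
```

```text
[ 0.42152722 -0.05277698  0.26252536] [ 0.48807292 -0.75417072 -0.3169964 ] 15.4
taxi 116 102
trailer 108 209
dish 15 0
grease 12 0
grip 35 1
spanner 13 0
lever 191 1258
short 13 0
carrier 18 0
```

View pics/w10.png

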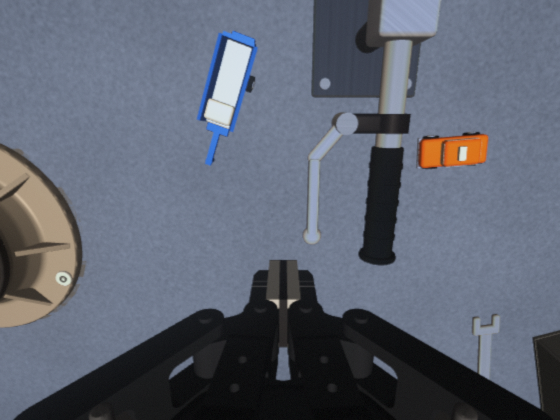

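View pics/t10.png

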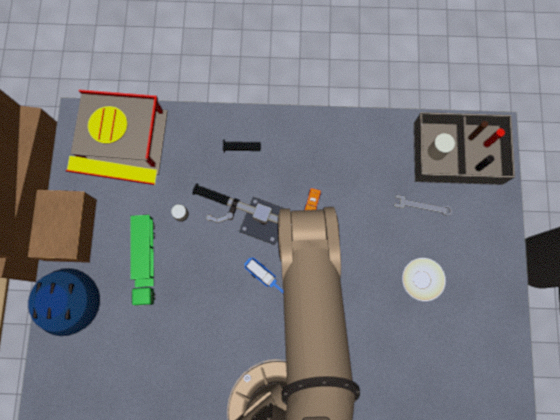

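Wrist view: the lever is back at its first pose (corner 315,158; ball 312,236), parallel to the bar. The trailer and taxi match the picture taken before the press. In the top view the only changes are where the arm hides things. I'm handing in.

```bash
python3 -c "
from station import job_done
print(job_done())"
```

```text
the job is handed in; nothing more can be done
None
```

The brake check is done and handed in at about 15.4 s. `job_done()` reports no verdict, so I haven't seen how it was judged.

- **Press and hold:** I pressed the long lever in with the backs of the shut fingers on its outer face until it met its stop. The camera-measured angle was 0.27 rad against the 0.26 stop, and the wrist force stayed between 16 and 19 N in the readings I took there. I held it there for just over 2 s.
- **Release:** I eased it out under the fingers at about 8 mm/s until the force reading dropped to about zero. Then I moved about 5 mm further out and raised the hand to 0.26 m above the shelf.

**Last checks:**
- **Long lever:** in the wrist picture it is sprung out, in the same pose as before the press.
- **Short lever and most bystanders:** the short lever, dish, grease, spanner and carrier show no change in the top view. The spare grip showed a single pixel of difference, which I took as noise.
- **Taxi and trailer:** the top view flagged differences because the arm partly hides them. By eye in the wrist pictures, both match their earlier positions.
- **Force:** it read about 1 N with the hand clear, which is the sensor noise level.

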